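# Eject the gateway's backup battery and trap it with the other finger

## Task

Press the eject key of the black gateway fully down with one finger while the other finger stands in front of the battery bay, so that the spring-driven backup battery pops out against that finger and is trapped partway out instead of shooting off across the bench. Do not pinch or lift the battery and leave the things around it alone. The program finishes while holding: the key still down and the battery, at rest, still pressing against the finger.

Things in the scene. Friction and masses are not known exactly. Their poses are not given: they have to be found in the camera images.
- gateway: Black plastic voice gateway lying flat, fixed on the bench. Origin: on the bench top under the middle of the battery bay's mouth; +x level, the way the battery comes out; +y across the front towards the eject key; +z up. Case x = -150 to 0, y = -90 to 90 mm, 52 mm high, vent slots on top; before it a low deck x = 0 to 64 mm, 22 mm high, split by the battery's channel.
- bay_mouth (a point): Middle of the bay mouth, 25 mm above the bench. The channel before it is open above, 58 mm wide (y -29 to 29), its floor 6 mm above the bench. A spring plate in the bay pushes the battery out with 6.5 N (4 N at the end of its 45 mm stroke). A steel catch at x = 5 to 11 mm, 5 mm above the floor, holds it back and sinks with the key; uncaught, the battery then shoots out at about 1 m/s.
- eject_key (a joint): Travel of the eject key in m: 0 up, 0.007 fully down; the battery is let go at about 0.0055. It needs about 2 to 5 N and springs back when let go.
- eject_key_top (a point): Centre of the top of the eject key, a grey ribbed plate key, 30 by 30 mm, on the deck at x = 38, y = 65 mm in the gateway's frame. Its top is 30 mm above the bench when up, 23 mm when down (1 mm above the deck).
- battery: Loose grey plastic battery pack, 90 mm long (its x, the way out), 55 wide, 38 high, about 180 g; origin at the centre of its underside. It starts in the bay under a roof, origin at x = -40 mm in the gateway's frame, underside 6 mm and top 44 mm above the bench, nose 5 mm out of the mouth. With the nose stopped 13 to 40 mm out of the mouth it is well trapped.
- battery_nose (a point): Centre of the battery's upright ribbed front face (55 mm wide, 38 mm high), 19 mm above its underside. A fingertip at the height of the pressed key reaches 21 mm below the top of this face.
- adapter: Bystander: loose black plug-in power adapter, 78 x 48 x 30 mm with two brass prongs, lying on the bench; origin at the centre of its underside.
- jack_box: Bystander: loose white wall-socket box, 58 x 62 x 26 mm; origin at the centre of its underside.
- screwdriver: Bystander: loose screwdriver 170 mm long lying along its x, handle to -x.
- mug: Bystander: loose white mug, 80 mm across and 90 mm high, origin at the centre of its underside.

How it is judged:
On the way, in this order (a step that is already met when the one before it is completed fails the run):
1. the eject key is being pressed (value of joint eject_key above 0.003 m).
2. with the key down, the battery has popped out and stopped against the finger (value of joint eject_key above 0.004 m and x of battery in the frame of gateway between -0.0325 and -0.002 m and contact force between the fingers and battery above 0.5 N and linear speed of battery below 0.03 m/s), for 0.2 s.
At the end, for the whole second after the job is handed in: The eject key is held down (more than 4 mm of its 7), the battery has come out at least 8 mm and at most 38.5 mm from where it sat, lies level in its channel at rest (under 0.03 m/s, raised less than 8 mm, tilted less than 0.12 rad) and presses against a finger with more than 0.5 N (all of step 2 and height (world z) of battery below 0.014 m and angle between battery's own z axis and vertical below 0.12 rad); the arm keeps its last pose, push and grip.
It fails at once if the battery slides away: more than 50 mm out from where it sat (x of battery in the frame of gateway above 0.0095 m).
It fails at once if the battery is lifted or tipped (height (world z) of battery above 0.016 m or angle between battery's own z axis and vertical above 0.2 rad).
It fails at once if a bystander is pushed or lifted (distance of any of adapter, jack_box, screwdriver, mug from where it was at the start of the episode above 0.015 m).
It also fails if it takes over 32 s, if anything falls off the work surface, if the arm or the gripper's body presses on something with over 40 N, if the wrist force passes 120 N, or if a joint passes its speed limit or range.

## Robot

A 6-joint arm with a two-finger parallel gripper is mounted at the origin on the work surface. World frame = base frame: x ahead of the robot, y to its left, z up, the work surface at z = 0. Lengths are in m, angles in rad, forces in N, time in s.
With the tool pointing down it reaches from about 0.375 to 0.9 m from the base axis. Payload 3.1 kg.
Tool frame: the origin (TCP) lies on the centre line of the jaws, within the pads' length; the fingertips stand manip.finger_overhang ahead of it and the grasp point (between the pads) lies 8 mm behind it (manip.finger_overhang is the distance from the TCP to the fingertips, in m); z points along the fingers, y is the line along which they close (so a half turn about z gives the same grasp; the last joint's range is limited). The gripper opens to 87 mm and grips with 3 to 60 N. Pads are 19 mm wide; open, the fingers measure 117 mm over their backs; the gripper's body (75 mm by 190 mm) begins 51 mm behind the grasp point.
Start: joints at [-1.3, 0.527, 1.433, -0, 1.181, -0.178], TCP at [0.271, -0.563, 0.234] pointing down, gripper open.
Joint ranges: [-3.08, 3.08], [-0.75, 2.2], [0.22, 2.44], [-1.43, 4.57], [0, 2.65], [-2.85, 2.85]. Speed limits (rad/s): [2.79, 2.79, 3.14, 3.14, 3.14, 3.14].

## Interface

Orientations are given as a unit quaternion [x, y, z, w].
In Python, from cell import manip gives the robot as it stands. The module is installed in compiled form; this text tells all that it offers.
- The arm moves only by the tool carry_out, never from a script. Its argument "commands" is a list that holds one entry, the list of rows, each a list of 5 numbers: the shift along the tool's x, y, z in units of 30 cm (1.0 is 30 cm), then the turn about the tool's z in units of 2 pi rad (1.0 is 2 pi rad), then the gripper command: -1 is shut, 1 is fully open, values between are in proportion. In form: [[[tx, ty, tz, roll, gripper], ...]]. A call has 1 to 20 rows; each row is the pose to reach, as a shift and turn from the pose commanded when the call began, along the tool's axes at that moment, turning the shorter way round; what a row does not reach only later rows make up. A row lasts 1/10 s, in which the tool goes at most 50 mm and 8.59 degrees, less where a joint would pass 70% of its speed; a pose out of reach is approached as far as the arm can. A call with a number of a shift or a turn outside -1 to 1 is refused whole. A call with a gripper value outside its range is refused whole. The fingers move at their own pace and stop on an object; the grip force is fixed at half the most. Time passes only in rows, so rows that repeat a pose let the fingers close. It gives the time, the measured TCP pose, the force, the opening and the grip force at its end, in the units of the state.
- manip.sense(): the state, without advancing time (a new reading comes with each control period).
- manip.read_camera(name): name is "side" or "top" or "wrist"; returns a dict with "image" (420x560x3 uint8, red, green, blue), "fx", "fy", "cx", "cy" (pixels), "dist" ([k1, k2, p1, p2, k3] as OpenCV has them; the pictures are not rectified), "extrinsics" (4x4, takes a point from camera to world coordinates). Camera axes: x right, y down, z forward; pixel columns grow to the right and rows downward; lengths in m; the calibration is good to about 2 mm. A picture is of the moment at which its call begins. There is no depth.
- manip.hand_in(): hands the job in; it is judged then, once.
The state is a dict: "time": time; "joints": joint angles; "joint_vel": joint speeds; "joint_efforts": joint torques, N m; "ee_pos": TCP position; "orientation": TCP orientation; "contact_force": force on the tool from outside, world axes, zero at the start; "wrist_torque": the same for the moment, N m; "width": finger opening in m; "gripper_force": force on a finger pad.
Only numpy, scipy, OpenCV 4.12 (cv2) and the standard library are available. Lean on these libraries where they do the work, as an engineer would, in place of code of your own. Each camera call takes 0.05 s, during which the arm holds its last target. There are 200 camera calls.

## Working session

There is one attempt and no reset: what is moved stays moved. The work goes in short steps, Python scripts to look and compute and a tool call to move; the robot and the scene stay as the last step left them, time stands still between calls to the robot, and variables do not carry over. Pictures are saved under pics/ and viewed, at most 10 in all, crops included, and the job is handed in when it is done.

Besides the shell and the picture viewer there is one more tool, called after "Request:" as name(argument=value, ...) on one line, values as JSON. carry_out: Moves the arm, as the interface text tells. Its arguments: {"type":"object","properties":{"commands":{"type":"array","items":{"type":"array","items":{"type":"array","items":{"type":"number","minimum":-1,"maximum":1}}}}},"required":["commands"]}

```bash
mkdir -p pics
python3 - <<'E'
from cell import manip
import cv2
s=manip.sense(); print(s, manip.finger_overhang)
for n in("side","top"):
    c=manip.read_camera(n); cv2.imwrite(f"pics/{n}0.png",c["image"][:,:,::-1]); print(n,c["fx"],c["cx"],c["cy"],c["dist"],c["extrinsics"].round(3).tolist())
E
```

```text
{'time': 0.0, 'joints': array([-1.30048466e+00,  5.28471436e-01,  1.43388854e+00, -4.62853776e-05,
        1.18139639e+00, -1.78481950e-01]), 'joint_vel': array([1.45729677e-05, 1.14103878e-04, 1.78162206e-03, 4.07338984e-04,
       1.91308944e-04, 2.54428114e-04]), 'joint_efforts': array([ 7.97986104e-04, -4.40042818e+01, -1.76588792e+01,  6.33742777e-02,
        5.83713397e-02, -1.57520244e-04]), 'ee_pos': array([ 0.2710081 , -0.56240416,  0.23257275]), 'orientation': array([ 9.74925975e-01,  2.22526789e-01, -7.10338507e-05, -1.07973255e-03]), 'contact_force': array([-0.78922096,  0.30426718,  0.00160516]), 'wrist_torque': array([-0.00953729,  0.00427357,  0.01868193]), 'gripper_force': 0.0, 'width': 0.0870518949826515} 0.011
side 430.7183641011726 283.44390364748233 212.1456466550295 [-0.13899675  0.          0.          0.          0.        ] [[-0.998, -0.051, 0.038, 0.545], [-0.059, 0.501, -0.863, 0.874], [0.025, -0.864, -0.503, 0.54], [0.0, 0.0, 0.0, 1.0]]
top 514.1905508356026 279.8404633544602 216.33216046843452 [-0.13342735  0.          0.          0.          0.        ] [[-0.012, -0.997, 0.072, 0.508], [-1.0, 0.011, -0.008, 0.07], [0.007, -0.072, -0.997, 1.367], [0.0, 0.0, 0.0, 1.0]]
```

View pics/top0.png

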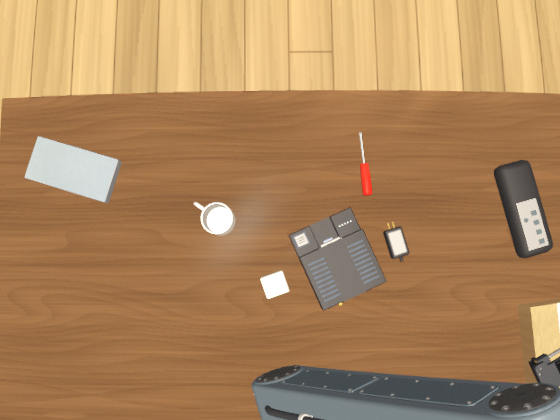

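View pics/side0.png

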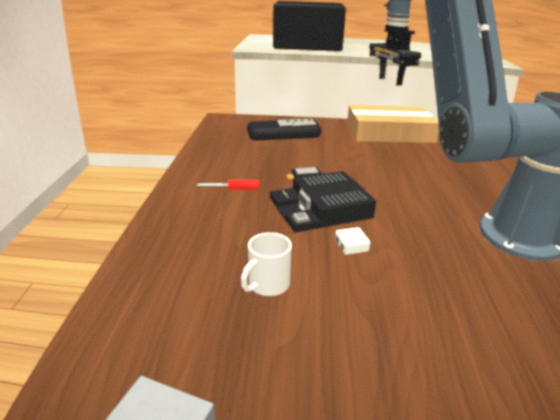

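The top view shows the gateway at about (337,258), with the key at (302,241) and the mouth facing up and slightly left. I'll enlarge it to pick landmarks.

Run:
```python
import cv2
im=cv2.imread("pics/top0.png")[200:315,280:395]
cv2.imwrite("pics/top_crop.png",cv2.resize(im,None,fx=5,fy=5,interpolation=cv2.INTER_CUBIC))
```

```text
(no output)
```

View pics/top_crop.png

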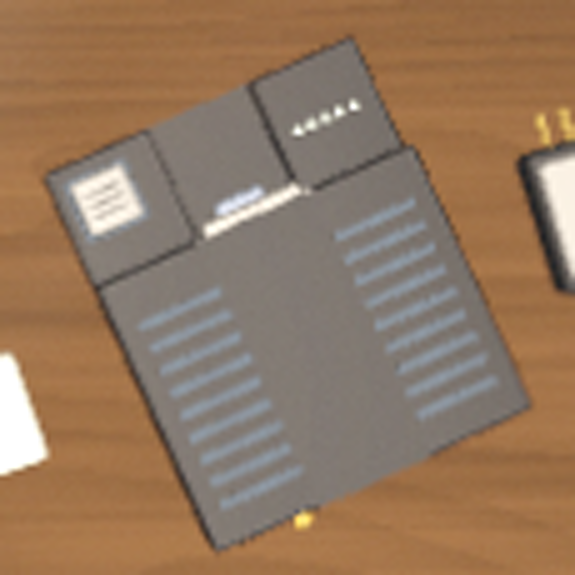

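The crop shows the key centre at (107,199), the deck's front corners at (47,177) and (352,38), and the case-top corners at (100,288), (415,147), (530,407) and (218,549). Next I'll fit the pose.

```bash
cat > fit.py <<'E'
import numpy as np,cv2
from scipy.optimize import least_squares
from cell import manip
def proj(c,P):
    E=np.linalg.inv(c["extrinsics"]);K=np.array([[c["fx"],0,c["cx"]],[0,c["fy"],c["cy"]],[0,0,1]])
    return cv2.projectPoints(np.asarray(P,float),cv2.Rodrigues(E[:3,:3])[0],E[:3,3],K,np.array(c["dist"]))[0][:,0]
def world(q,G):
    G=np.asarray(G,float);c,s=np.cos(q[2]),np.sin(q[2])
    return np.c_[q[0]+c*G[:,0]-s*G[:,1],q[1]+s*G[:,0]+c*G[:,1],G[:,2]]
def fit(c,G,px,q0=(.55,0,.4)):
    r=least_squares(lambda q:(proj(c,world(q,G))-px).ravel(),q0); return r.x,r.fun.reshape(-1,2)
E
python3 - <<'E'
from fit import *
c=manip.read_camera("top")
G=np.array([[38,65,30],[64,90,22],[64,-90,22],[0,90,52],[0,-90,52],[-150,-90,52],[-150,90,52]])/1e3
u=np.array([[107,199],[47,177],[352,38],[100,288],[415,147],[530,407],[218,549]])
px=(u+.5)/5-.5+[280,200]
q,r=fit(c,G,px);print(q,r.round(2))
for f in([38,65,30],[34,30,30]):print(world(q,[np.array(f)/1e3]))
s=manip.sense();from scipy.spatial.transform import Rotation as R
print(R.from_quat(s["orientation"]).as_matrix().round(4))
E
```

```text
[ 0.53393892 -0.06995082  0.40930218] [[ 0.21  0.22]
 [-0.73 -0.47]
 [ 0.56 -0.61]
 [-0.79 -0.22]
 [-0.03 -0.82]
 [ 1.08  0.48]
 [-0.26  1.36]]
[[0.54293207 0.00480293 0.03      ]]
[[ 0.5531914 -0.0288979  0.03     ]]
[[ 9.010e-01  4.339e-01 -5.000e-04]
 [ 4.339e-01 -9.010e-01  1.600e-03]
 [ 3.000e-04 -1.600e-03 -1.000e+00]]
```

Request:
carry_out(commands=[[[0.4,-0.3,0,0.003,0.126],[0.81,-0.595,0,0.0063,0.126],[0.81,-0.595,0,0.0063,0.126],[0.81,-0.595,0,0.0063,0.126],[0.81,-0.595,0,0.0063,0.126],[0.81,-0.595,0,0.0063,0.126],[0.81,-0.595,0,0.0063,0.126],[0.81,-0.595,0,0.0063,0.126],[0.81,-0.595,0,0.0063,0.126],[0.81,-0.595,0,0.0063,0.126]]])

```text
time: 1.15
ee_pos: [0.4123, -0.2984, 0.2335]
orientation: [0.979, 0.202, 0.0, 0.0]
contact_force: [-0.1, 0.6, 0.4]
width: 0.049
gripper_force: 0.0
```

```bash
cat > rel.py <<'E'
import sys
from fit import *
from scipy.spatial.transform import Rotation as R
def rel(q,tgt):
    s=manip.sense();M=R.from_quat(s["orientation"]).as_matrix();yaw=np.arctan2(M[1,0],M[0,0])
    d=np.array(tgt)-s["ee_pos"];print("t",s["time"],"pos",s["ee_pos"].round(4),"w",s["width"],"F",s["contact_force"].round(2))
    print("tool units",(M.T@d/.3).round(4),"roll",((yaw-q[2])/2/np.pi).round(4))
E
python3 -c "
from rel import *
rel([.534,-.070,.4093],[.554,-.029,.2326])"
```

```text
t 1.15 pos [ 0.4123 -0.2984  0.2335] w 0.048994989823523113 F [-0.1   0.64  0.39]
tool units [ 0.7894 -0.6375  0.0026] roll -0.0003
```

Request:
carry_out(commands=[[[0.4,-0.32,0,0,0.126],[0.79,-0.637,0,0,0.126],[0.79,-0.637,0,0,0.126],[0.79,-0.637,0,0,0.126],[0.79,-0.637,0,0,0.126],[0.79,-0.637,0,0,0.126],[0.79,-0.637,0,0,0.126],[0.79,-0.637,0,0,0.126],[0.79,-0.637,0,0,0.126],[0.79,-0.637,0,0,0.126],[0.79,-0.637,0,0,0.126]]])

```text
time: 2.25
ee_pos: [0.5536, -0.0289, 0.2336]
orientation: [0.979, 0.202, -0.0, 0.0]
contact_force: [0.3, 0.4, -1.5]
width: 0.0489
gripper_force: 0.0
```

```bash
python3 -c "
from rel import *
q=[.534,-.070,.4093]
rel(q,[.554,-.029,.2326])
c=manip.read_camera('wrist');cv2.imwrite('pics/w1.png',c['image'][:,:,::-1]);print(c['extrinsics'].round(3))
G=np.array([[38,65,30],[64,90,22],[64,-90,22],[0,90,52],[0,-90,52],[0,0,52]])/1e3
print(proj(c,world(q,G)).round(0).tolist())"
```

```text
t 2.25 pos [ 0.5536 -0.0289  0.2336] w 0.048878025885789586 F [ 0.34  0.43 -1.5 ]
tool units [0.0009 0.0008 0.0032] roll -0.0005
[[ 0.394 -0.883 -0.256  0.624]
 [-0.919 -0.379 -0.11   0.002]
 [ 0.     0.279 -0.96   0.386]
 [ 0.     0.     0.     1.   ]]
[[251.0, 185.0], [228.0, 160.0], [399.0, 159.0], [226.0, 227.0], [403.0, 226.0], [315.0, 226.0]]
```

View pics/w1.png

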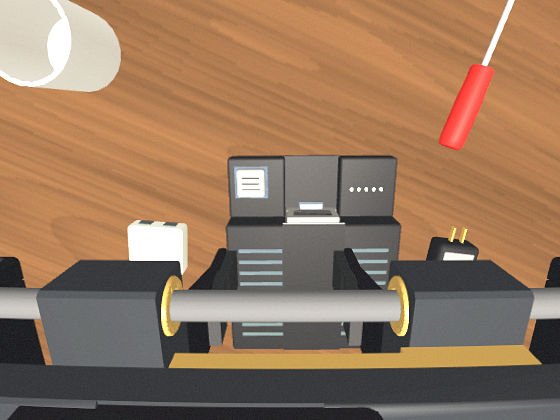

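The wrist view shows the key at (251,183) and the deck's front corners at (229,157) and (395,157), all within 2–4 px (about 1 px/mm) of prediction. I'll refit from this view.

```bash
python3 -c "
from rel import *
c=manip.read_camera('wrist')
G=np.array([[38,65,30],[64,90,22],[64,-90,22],[64,29,22],[64,-29,22]])/1e3
px=np.array([[251,183],[229,157],[395,157],[285,156.5],[338,157]])
q,r=fit(c,G,px);print(q,r.round(1))
q=(np.array(q)+[.534,-.070,.4093])/2;print(q)
t=world(q,[[.034,.032,.061]])[0];rel(q,t)"
```

```text
[ 0.53583223 -0.06734667  0.40732968] [[-1.  -0.1]
 [-2.8  0.1]
 [ 2.6  0. ]
 [-0.6  0.4]
 [ 1.8 -0.1]]
[ 0.53491611 -0.06867333  0.40831484]
t 2.35 pos [ 0.5538 -0.0284  0.2336] w 0.048788118149565886 F [ 0.51 -0.01  0.61]
tool units [ 0.0023 -0.0084  0.5754] roll -0.0002
```

Request:
carry_out(commands=[[[0.002,-0.008,0.13,0,0.126],[0.002,-0.008,0.26,0,0.126],[0.002,-0.008,0.38,0,0.126],[0.002,-0.008,0.48,0,0.126],[0.002,-0.008,0.55,0,0.126],[0.002,-0.008,0.575,0,0.126],[0.002,-0.008,0.575,0,0.126],[0.002,-0.008,0.575,0,0.126]]])

```text
time: 3.15
ee_pos: [0.5545, -0.0251, 0.0619]
orientation: [0.979, 0.203, 0.001, 0.0]
contact_force: [0.3, 0.1, 1.5]
width: 0.0489
gripper_force: 0.0
```

```bash
python3 -c "
from rel import *
q=[.5349,-.0687,.4083]
rel(q,world(q,[[.034,.032,.034]])[0])
c=manip.read_camera('wrist');a=c['image'][:,:,::-1]
s=manip.read_camera('side');b=cv2.resize(s['image'][140:245,250:390,::-1],None,fx=4,fy=4,interpolation=cv2.INTER_CUBIC)
cv2.imwrite('pics/w2.png',a);cv2.imwrite('pics/s2.png',b)"
```

```text
t 3.15 pos [ 0.5545 -0.0251  0.0619] w 0.04892410919358911 F [0.34 0.1  1.46]
tool units [-0.0043  0.0006  0.0931] roll 0.0001
```

View pics/w2.png

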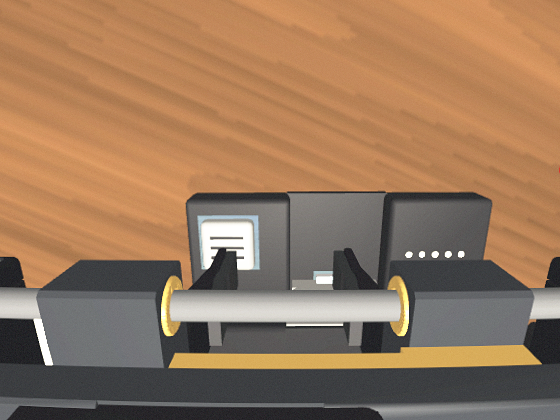

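View pics/s2.png

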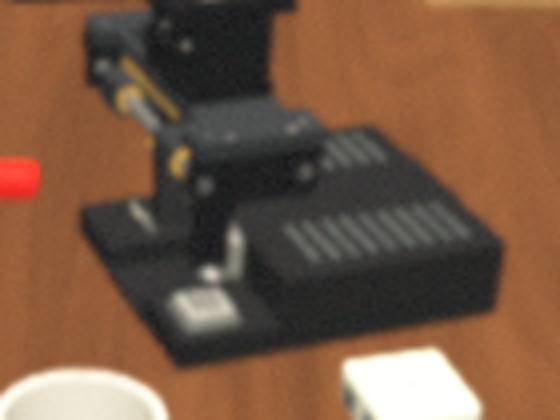

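The wrist view shows the key at (229,244), the deck's front corners at (188,195) and (490,198), and the channel edges at (288,192) and (385,193). One finger is over the key and the other over the channel. One last refit from this close view.

```bash
python3 -c "
from rel import *
c=manip.read_camera('wrist')
G=np.array([[38,65,30],[64,90,22],[64,-90,22],[64,29,22],[64,-29,22]])/1e3
px=np.array([[229,244],[188,195],[490,197],[288,192],[385,193]])
q,r=fit(c,G,px);print(q,r.round(1))
s=manip.sense();p=s['ee_pos'];ct,st=np.cos(q[2]),np.sin(q[2]);d=p[:2]-q[:2]
print('tcp in gateway',ct*d[0]+st*d[1],-st*d[0]+ct*d[1])
print(proj(c,world(q,[[.034,.064,.05],[.034,0,.05]])))
rel(q,world(q,[[.034,.032,.034]])[0])"
```

```text
[ 0.53754559 -0.06638289  0.40727609] [[-3.3 -1.5]
 [-5.7 -0.1]
 [ 3.3 -1.8]
 [ 0.9  2.9]
 [ 5.   2. ]]
tcp in gateway 0.03209475596387982 0.031213505445584808
[[221.76618811 263.62224392]
 [345.29975354 263.62325501]]
t 3.3 pos [ 0.5547 -0.025   0.0624] w 0.04893070610239174 F [-0.11  0.26 -0.48]
tool units [ 0.0061 -0.0028  0.0947] roll 0.0003
```

Request:
carry_out(commands=[[[0.006,-0.002,0.03,0,0.126],[0.006,-0.002,0.05,0,0.126],[0.006,-0.002,0.06,0,0.126],[0.006,-0.002,0.068,0,0.126],[0.006,-0.002,0.076,0,0.126],[0.006,-0.002,0.082,0,0.126],[0.006,-0.002,0.088,0,0.126],[0.006,-0.002,0.094,0,0.126],[0.006,-0.002,0.094,0,0.126],[0.006,-0.002,0.094,0,0.126],[0.006,-0.002,0.094,0,0.126],[0.006,-0.002,0.094,0,0.126]]])

```text
time: 4.5
ee_pos: [0.5569, -0.0234, 0.0341]
orientation: [0.979, 0.203, 0.002, 0.001]
contact_force: [2.7, 2.4, 7.3]
width: 0.049
gripper_force: 6.8
```

```bash
python3 -c "
from rel import *
q=[.5365,-.067,.4075]
rel(q,world(q,[[.034,.032,.034]])[0])
s=manip.sense();print(R.from_quat(s['orientation']).as_matrix().T@s['contact_force'])
c=manip.read_camera('wrist');cv2.imwrite('pics/w3.png',c['image'][:,:,::-1])
s=manip.read_camera('side');b=cv2.resize(s['image'][140:245,250:390,::-1],None,fx=4,fy=4,interpolation=cv2.INTER_CUBIC);cv2.imwrite('pics/s3.png',b)"
```

```text
t 4.5 pos [ 0.5569 -0.0234  0.0341] w 0.048962976465948604 F [2.67 2.42 7.31]
tool units [-0.0066 -0.0001  0.0002] roll 0.0003
[ 3.43480099 -1.14452443 -7.29549815]
```

View pics/s3.png

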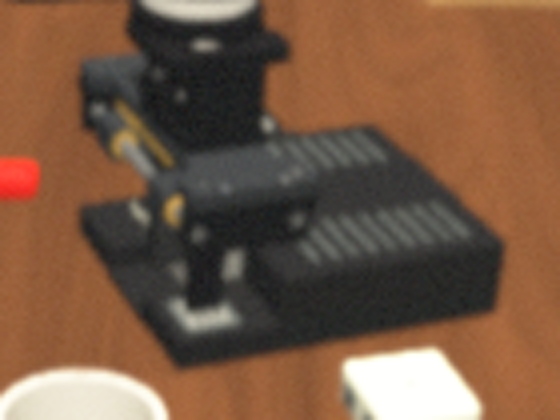

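View pics/w3.png

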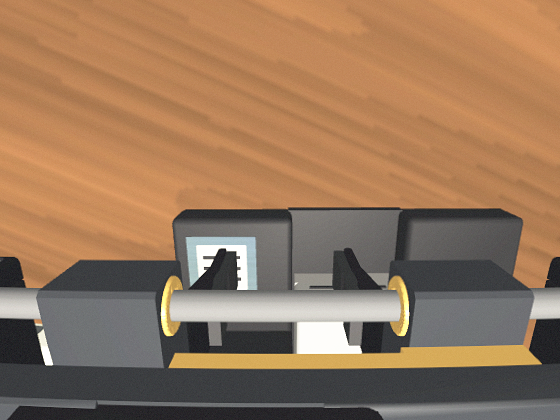

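The pictures show the key pressed under the finger, near (222,262), and the battery's light front out in the channel at (318,285) against the other finger. The force along the way out is 3.4 N. I'll hold briefly to confirm it is steady.

Request:
carry_out(commands=[[[0,0,0.001,0,0.126],[0,0,0.001,0,0.126],[0,0,0.001,0,0.126],[0,0,0.001,0,0.126],[0,0,0.001,0,0.126],[0,0,0.001,0,0.126]]])

```text
time: 5.2
ee_pos: [0.5569, -0.0234, 0.034]
orientation: [0.979, 0.203, 0.002, 0.001]
contact_force: [1.9, 2.6, 9.0]
width: 0.049
gripper_force: 7.6
```

```bash
python3 -c "
from rel import *
s=manip.sense();f=R.from_quat(s['orientation']).as_matrix().T@s['contact_force'];print(s['ee_pos'],f)
if f[0]>1.5 and f[2]<-4: print(manip.hand_in())"
```

```text
[ 0.55688959 -0.02337746  0.03399656] [ 2.7945686  -1.62171688 -9.01990789]
the job is handed in; nothing more can be done
None
```

I handed the job in with the eject key held down (about 9 N downward) and the battery trapped partway out, pressing on the other finger with about 3 N; the hand-in gave no verdict.

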